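# Check a torch's fuel lever stops short of the handle

## Task

Before the gas goes back on, check the fuel lever of the torch in the bench stand: with the backs of the fingers push the red-ended lever in towards the handle until it comes up against its stop, let it spring all the way back out, then push it in to the stop again and finish with it still held there so that I can look at the gap between lever and handle. Only press on the outside of the lever: do not take hold of it, do not touch the torch itself, and do not force it or shift the stand. Leave everything else on the bench where it is.

Things in the scene. Friction and masses are not known exactly. Their poses are not given: they have to be found in the camera images.
- torch_stand: heavy grey cast-iron stand (about 6.4 kg with its torch), loose on the bench. Base plate 210 x 150 x 25 mm, x -135 to +75, y -75 to +75. Origin on its underside, below the torch's axis; x along the torch from handle to burner, y towards the lever's side, z up. A dark clamp, 44 mm wide, 149 mm high, holds the valve body at x 22 to 48; a fork under the handle at x -125 to -111
- torch: the torch lying level, without its lever; origin and axes as torch_stand, its axis at z 125 mm. Black handle 27 mm thick from x -145 to 0 (brass hose tail to -179), brass valve body 31 mm thick to x 82, copper neck bent to -y, brass burner to x 200. Not to be touched
- fuel_lever (a joint): level turn of the fuel lever about its upright pin (rad): 0 = sprung out, at rest; 0.24 = fully in, at its solid stop. A spring returns it: at lever_pad about 3.5 N starts it and 9 N holds it at the stop. At the stop it lies parallel to the handle, 10 mm between red sleeve and handle; at rest the free end is 29 mm farther out
- lever_blade: the lever: steel strip 4 mm thick, 15 mm tall; its free end, 56 to 122 mm from the pin, has a red sleeve 7 mm thick, 18 mm tall. Origin on the pin at mid height, 125 mm above the bench; the strip runs along its -x; +y is outwards, away from the handle; z up. Pushed along its -y. Beside its outer face there is free space down to the base plate or bench (a jar 62 mm tall stands there)
- lever_pad (a point): the place to push: on the outer face of the red sleeve, at mid height, 90 mm from the pin and 3.5 mm from the strip's mid-plane. Axes as lever_blade. It travels about 21 mm.
- lever_pivot (a point): the lever's pin, at mid height of the lever, fixed on the torch 27 mm to the lever's side of the torch's axis. Axes as torch_stand.
- handle_end (a point): centre of the tail end of the black handle, fixed to the stand, 125 mm above the bench; a brass hose tail 34 mm long goes on behind it.
- spare_burner: spare brass burner, 19 mm thick, 56 mm tall, standing on the stand's base plate; origin centre of its underside
- spanner: steel open spanner, 150 mm, lying on the bench; origin centre of its underside
- flux_jar: blue jar with a white lid, 54 mm thick, 62 mm tall, standing on the bench on the lever's side of the stand; origin centre of its underside
- hammer: hammer with a wooden handle, 240 mm, lying on the bench; origin centre of its underside
- ring_mandrel: tapered steel ring mandrel, 290 mm long, up to 25 mm thick, lying on the bench; origin under its middle
- charcoal_block: black charcoal block 75 x 45 x 30 mm on the grey soldering slab (300 x 220 x 22 mm); origin centre of its underside
- silver_cuff: silver cuff bracelet about 60 x 52 mm, 16 mm tall, lying on the soldering slab; origin centre of its underside
- tweezers: soldering tweezers with wooden grips, 200 mm, lying on the soldering slab; origin centre of the underside

How it is judged:
By the outcome, as a careful person would: the job done as asked, in the order asked, and still so for the second after the job is handed in, while the arm keeps its last pose, push and grip.
It also fails if it takes over 43 s, if anything falls off the work surface, if the arm or the gripper's body presses on something with over 40 N, if the wrist force passes 120 N, or if a joint passes its speed limit or range.

## Robot

A 6-joint arm with a two-finger parallel gripper is mounted at the origin on the work surface. World frame = base frame: x ahead of the robot, y to its left, z up, the work surface at z = 0. Lengths are in mm, angles in rad, forces in N, time in s.
With the tool pointing down it reaches from about 400 to 925 mm from the base axis. Payload 12.5 kg.
Tool frame: the origin (TCP) lies at the very end of the fingers, on their centre line; the grasp point (between the pads) lies 19 mm behind it; z points along the fingers, y is the line along which they close (so a half turn about z gives the same grasp; the last joint's range is limited). The gripper opens to 95 mm and grips with 3 to 60 N. Pads are 20 mm wide; open, the fingers measure 119 mm over their backs; the gripper's body (75 mm by 180 mm) begins 59 mm behind the grasp point.
Start: joints at [1.011, 0.491, 1.559, -0, 1.092, -0.106], TCP at [273.977, 561.768, 214.661] pointing down, gripper open.
Joint ranges: [-3.1, 3.1], [-0.84, 2.19], [0.05, 2.79], [-1.13, 4.28], [0.06, 2.93], [-2.69, 2.69]. Speed limits (rad/s): [2.22, 2.22, 2.79, 3.14, 3.14, 3.14].

## Interface

Orientations are given as [roll, pitch, yaw] about the fixed x, y, z axes, in that order (R = Rz(yaw) Ry(pitch) Rx(roll)).
In Python, from cell import env, probe_bus, read_camera, camera_info gives the robot as it stands (env), with the cameras as plain functions and the readings (probe_bus).
- The arm moves only by the shell command python3 steer.py 'ROWS'. ROWS is a JSON list of rows, 1 to 5 of them, each written [[dx, dy, dz], turn, opening]: dx, dy, dz in normalised numbers (1 is 400 mm), then a turn about the tool's z in a scale on which 1.0 is 4 rad, then the opening from 0.0 (shut) to 1.0 (fully open); each row is the pose to reach, as a shift and turn from the pose commanded when the command began, along the tool's axes at that moment; what a row does not reach only later rows make up. A row lasts 1/12 s, in which the tool goes at most 41.7 mm and 0.125 rad, less where a joint would pass 70% of its speed; a pose out of reach is approached as far as the arm can. The fingers move at their own pace and stop on an object; the grip force is fixed at half the most. Time passes only in rows, so rows that do not move let the fingers close. It prints the time, the measured TCP pose, the force, the opening and the grip force at its end. No shift or turn number may pass 1 either way. Input that does not fit is refused with a message, and nothing moves.
- probe_bus.state(): the state, without advancing time (a new reading comes with each control period).
- read_camera(name): name is "side" or "top"; returns (picture, depth): 420x560x3 uint8, red, green, blue; 420x560 float32, mm along the optical axis (not along the pixel's ray), 0 where there is no reading.
- camera_info(name): a dict with "vertical_fov" (degrees; the focal length in pixels is half the picture's height over the tangent of half this angle, whatever the lens; pixels are square), "cx", "cy" (the principal point, pixels), "origin" and "attitude" of the camera in the world. Camera axes: x right, y down, z forward; pixel columns grow to the right and rows downward; lengths in mm; the calibration is good to about 2 mm. A picture is of the moment at which its call begins. camera_info takes no time and is no camera call.
- env.job_done(): hands the job in; it is judged then, once.
The state is a dict: "t": time; "joints": joint angles; "qvel": joint speeds; "tau": joint torques, N m; "eef_pos": TCP position; "tcp_rot": TCP orientation; "ft_force": force on the tool from outside, world axes, zero at the start; "moment": the same for the moment, N m; "opening": opening from 0.0 (shut) to 1.0 (fully open); "grip_force": force on a finger pad.
Only numpy, scipy, OpenCV 4.12 (cv2) and the standard library are available. Lean on these libraries where they do the work, as an engineer would, in place of code of your own. Each camera call takes 0.05 s, during which the arm holds its last target. There are 200 camera calls.

## Working session

There is one attempt and no reset: what is moved stays moved. The work goes in short steps, Python scripts to look and compute and a shell command to move; the robot and the scene stay as the last step left them, time stands still between calls to the robot, and variables do not carry over. Pictures are saved under pics/ and viewed, at most 10 in all, crops included, and the job is handed in when it is done.

```bash
ls; mkdir -p pics; cat > h.py <<'E'
import numpy as np, cv2
from cell import env, probe_bus, read_camera, camera_info
from scipy.spatial.transform import Rotation as R
def cam(n):
    im,d=read_camera(n); i=camera_info(n)
    f=210/np.tan(np.radians(i["vertical_fov"])/2)
    v,u=np.mgrid[:420,:560]
    P=np.stack([(u-i["cx"])/f*d,(v-i["cy"])/f*d,d],-1)
    a=np.array(i["attitude"]); M=a if a.shape==(3,3) else R.from_euler('xyz',a).as_matrix()
    return im,d,P@M.T+np.array(i["origin"])
E
python3 - <<'E'
from h import *
for n in("top","side"):
    im,d,W=cam(n); print(camera_info(n)); cv2.imwrite(f"pics/{n}0.png",im[:,:,::-1]); np.savez(f"{n}0.npz",im=im,d=d,W=W)
print(probe_bus.state())
E
```

```text
cell.py
pics
steer.py
{'vertical_fov': 56.673613643555676, 'cx': 282.85350574347217, 'cy': 207.4334514125179, 'origin': array([ 413.4180853,   -8.4952877, 1231.4833044]), 'attitude': array([-3.07690959, -0.00744953, -1.5991011 ])}
{'vertical_fov': 49.49086138852955, 'cx': 277.9067749570013, 'cy': 209.89020102132253, 'origin': array([  411.04225416, -1181.91403233,   837.3212822 ]), 'attitude': array([-2.12800603,  0.01318   , -0.09298192])}
{'t': 0.1, 'joints': array([ 1.01138101e+00,  4.91491404e-01,  1.55939828e+00, -1.59613339e-06,
        1.09166864e+00, -1.05574680e-01]), 'qvel': array([ 0.00016471, -0.00098162, -0.00042278, -0.0003974 ,  0.00291055,
        0.0005082 ]), 'tau': array([ 3.01769054e-03, -6.13624763e+01, -2.58605826e+01,  6.93371077e-02,
        4.70828195e-02, -6.32073807e-05]), 'eef_pos': array([273.86579093, 561.5677956 , 214.12170357]), 'tcp_rot': array([-3.14063221e+00, -1.00353664e-04,  2.68775271e+00]), 'ft_force': array([0.33319403, 0.27862601, 0.43664221]), 'moment': array([-0.01980866, -0.04629529, -0.03388333]), 'grip_force': 0.0, 'opening': 0.9986501525716919}
```

View pics/top0.png

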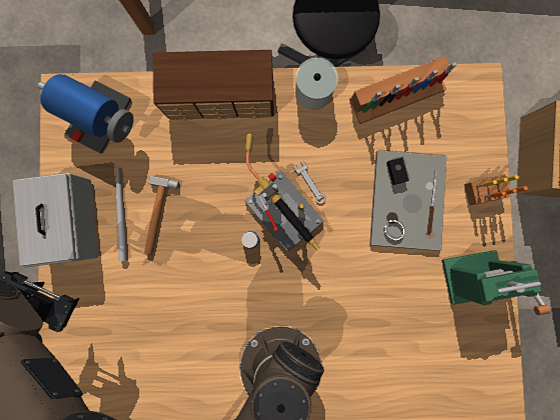

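View pics/side0.png

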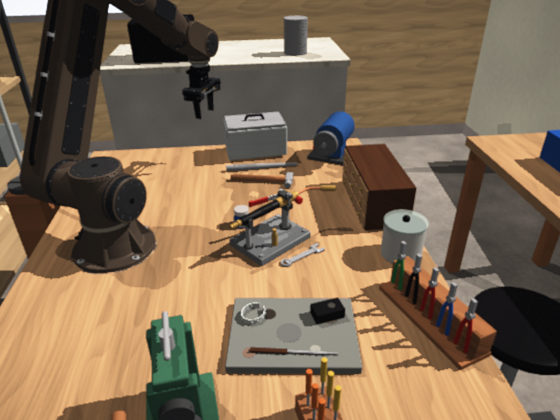

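```bash
python3 - <<'E'
from h import *
z=np.load("top0.npz"); im=z["im"];W=z["W"]
c=im[120:270,220:340]; cv2.imwrite("pics/c1.png",cv2.resize(c[:,:,::-1],None,fx=5,fy=4.0*5/4,interpolation=cv2.INTER_CUBIC)[:600*2] if 0 else cv2.resize(c[:,:,::-1],None,fx=4,fy=4,interpolation=cv2.INTER_CUBIC))
hsv=cv2.cvtColor(im,cv2.COLOR_RGB2HSV).astype(int)
zz=W[...,2]
reg=np.zeros(zz.shape,bool);reg[120:270,220:340]=1
red=reg&((hsv[...,0]<6)|(hsv[...,0]>172))&(hsv[...,1]>150)&(hsv[...,2]>80)&(zz>95)
blk=reg&(hsv[...,2]<60)&(zz>120)&(zz<150)
def fit(m,n):
    p=W[m]; v,u=np.where(m); q=p[:,:2]; c=q.mean(0); e=np.linalg.svd(q-c)[2]; 
    t=(q-c)@e[0]; s=(q-c)@e[1]
    print(n,len(p),c.round(1),"dir",e[0].round(3),"ext",np.percentile(t,[0,5,95,100]).round(),s.min().round(1),s.max().round(1),"z",np.percentile(p[:,2],[5,50,95]).round(1))
n,l=cv2.connectedComponents(red.astype(np.uint8))
for k in range(1,n):
    if (l==k).sum()>8: fit(l==k,"red"); print(np.argwhere(l==k).mean(0))
n,l=cv2.connectedComponents(blk.astype(np.uint8))
for k in range(1,n):
    if (l==k).sum()>20: fit(l==k,"blk"); print(np.argwhere(l==k).mean(0))
base=reg&(abs(zz-25)<5)&(hsv[...,1]<60)
q=W[base][:,:2].astype(np.float32); print("base",cv2.minAreaRect(q))
lid=reg&(abs(zz-62)<6)&(hsv[...,1]<60)
n,l=cv2.connectedComponents(lid.astype(np.uint8))
for k in range(1,n):
    if (l==k).sum()>30: fit(l==k,"lid")
E
```

```text
red 36 [573.4   9.9] dir [-0.865 -0.502] ext [-10.  -8.   8.   9.] -7.4 7.9 z [130.3 133.6 137.7]
[176.41666667 271.88888889]
red 53 [448.7  15.5] dir [-0.913 -0.408] ext [-32. -29.  28.  30.] -3.1 4.4 z [129.1 133.3 135.5]
[220.35849057 271.11320755]
blk 26 [523.4  12.2] dir [-0.642  0.767] ext [-19. -16.  20.  22.] -10.5 8.0 z [127.3 145.2 148.9]
[193.65384615 271.5       ]
blk 445 [447.9 -47.5] dir [-0.786 -0.618] ext [-72. -64.  64.  72.] -13.8 17.0 z [128.7 135.1 139.4]
[220.00674157 293.44719101]
base ((455.10809326171875, 11.253936767578125), (208.5881805419922, 232.634765625), 38.31816101074219)
lid 195 [395.5  85. ] dir [-0.99  -0.141] ext [-23. -19.  19.  23.] -21.9 22.2 z [57.1 61.6 65. ]
```

View pics/c1.png

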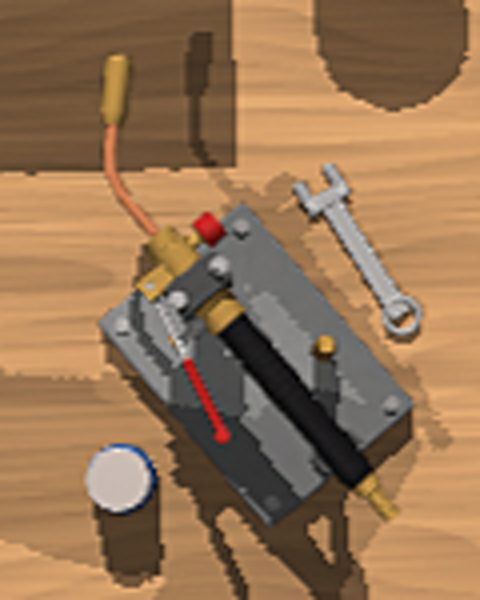

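The top view shows the red lever at about px (267,210)–(275,229) at rest, the handle to its right, and the jar at (250,240). The fit is consistent with the description: handle direction (0.786, 0.618), pin about (530, 52) and pad about (446, 18). I'll approach with the fingers shut and the tool y along the stand's -y.

Careful with the scale: shifts go in shares of 400 mm and turns go in shares of 4 rad. That gives: -135 mm / 400 = -0.3375, -120 mm / 400 = -0.3, 0.12 rad / 4 = 0.03.

```bash
cat > go.py <<'E'
import sys; from h import *
s=probe_bus.state(); M=R.from_euler('xyz',s["tcp_rot"]).as_matrix()
t=np.array([float(a) for a in sys.argv[1:4]]); dy=float(sys.argv[4])-s["tcp_rot"][2]
print("t",round(s["t"],2),"d tool",(M.T@(t-s["eef_pos"])).round(1),"turn",round(-((dy+np.pi)%(2*np.pi)-np.pi),3),"f",s["ft_force"].round(1),s["joints"].round(2))
E
python3 steer.py '[[[-0.06, -0.0675, 0], 0.03, 0], [[-0.12, -0.135, 0], 0.06, 0], [[-0.18, -0.2025, 0], 0.09, 0], [[-0.24, -0.27, 0], 0.12, 0], [[-0.3, -0.3375, 0], 0.15, 0]]'
python3 go.py 417 55 214 0.666
```

```text
t: 0.52
eef_pos: [322.5, 386.2, 214.4]
tcp_rot: [-3.141, 0.0, 2.082]
ft_force: [1.6, -0.0, 1.2]
opening: 0.704
grip_force: 0.0
t 0.52 d tool [-335.   -79.8    0.4] turn 1.416 f [ 1.6 -0.   1.2] [ 0.74  0.32  1.85 -0.    0.97  0.23]
```

Scaled: -175 mm / 400 = -0.4375, -140 mm / 400 = -0.35, 0.6 rad / 4 = 0.15.

```bash
python3 steer.py '[[[-0.0875, -0.02, 0], 0.03, 0], [[-0.175, -0.04, 0], 0.06, 0], [[-0.2625, -0.06, 0], 0.09, 0], [[-0.35, -0.08, 0], 0.12, 0], [[-0.4375, -0.1, 0], 0.15, 0]]'
python3 go.py 417 55 214 0.666
```

```text
t: 0.93
eef_pos: [374.4, 214.3, 214.6]
tcp_rot: [-3.142, -0.0, 1.482]
ft_force: [1.6, -0.3, 0.7]
opening: 0.357
grip_force: 0.0
t 0.93 d tool [-154.9   56.6    0.6] turn 0.816 f [ 1.6 -0.3  0.7] [0.37 0.22 2.01 0.   0.92 0.46]
```

Scaled: -155 mm / 400 = -0.3875, -124 mm / 400 = -0.31, 0.6 rad / 4 = 0.15.

```bash
python3 steer.py '[[[-0.0775, 0.0275, 0], 0.03, 0], [[-0.155, 0.055, 0], 0.06, 0], [[-0.2325, 0.0825, 0], 0.09, 0], [[-0.31, 0.11, 0], 0.12, 0], [[-0.3875, 0.14, 0], 0.15, 0]]'
python3 steer.py '[[[0, 0, 0], 0.03, 0], [[0, 0, 0], 0.054, 0], [[0, 0, 0], 0.054, 0], [[0, 0, 0], 0.054, 0]]'
python3 go.py 417 55 105 0.666
```

```text
t: 1.35
eef_pos: [417.2, 55.2, 214.6]
tcp_rot: [-3.141, 0.0, 0.882]
ft_force: [0.8, 0.1, -0.0]
opening: 0.028
grip_force: 0.0
t: 1.68
eef_pos: [417.2, 56.8, 214.5]
tcp_rot: [-3.141, 0.0, 0.675]
ft_force: [-0.2, 0.9, -0.3]
opening: 0.003
grip_force: 0.0
t 1.68 d tool [ -1.3   1.3 109.5] turn 0.009 f [-0.2  0.9 -0.3] [-0.02  0.2   2.03  0.    0.91  0.87]
```

Scaled: 109 mm / 400 = 0.2725, 84 mm / 400 = 0.21.

```bash
python3 steer.py '[[[0, 0, 0.07], 0, 0], [[0, 0, 0.14], 0, 0], [[0, 0, 0.21], 0, 0], [[0, 0, 0.2725], 0, 0], [[0, 0, 0.2725], 0, 0]]'
python3 go.py 446.4 18.3 105 0.666
python3 - <<'E'
from h import *
im,d,W=cam("side"); np.savez("side1.npz",im=im,d=d,W=W)
im2,d2,W2=cam("top"); np.savez("top1.npz",im=im2,d=d2,W=W2)
a=cv2.resize(im[150:270,180:340],None,fx=4,fy=4,interpolation=cv2.INTER_CUBIC)
cv2.imwrite("pics/s1.png",a[:,:,::-1])
E
```

```text
t: 2.1
eef_pos: [415.5, 57.2, 102.5]
tcp_rot: [-3.138, 0.005, 0.676]
ft_force: [-0.5, -0.2, 0.2]
opening: 0.002
grip_force: 0.0
t 2.1 d tool [-0.3 49.7 -2.7] turn 0.01 f [-0.5 -0.2  0.2] [-0.02  0.39  2.16  0.    0.6   0.87]
```

View pics/s1.png

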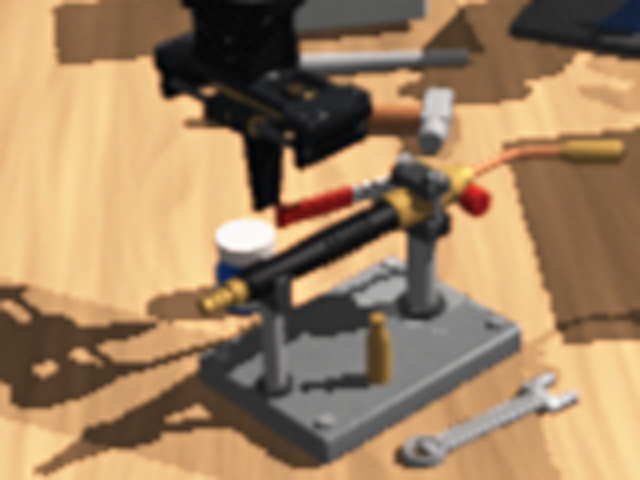

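The finger tip is clear of the lever on its outer side (crop px (262,205)) and the red sleeve spans (280,213)–(350,195). I'll cross-check the lever and pad position in the side camera.

```bash
python3 - <<'E'
from h import *
z=np.load("side1.npz"); im=z["im"];W=z["W"]
hsv=cv2.cvtColor(im,cv2.COLOR_RGB2HSV).astype(int)
red=((hsv[...,0]<6)|(hsv[...,0]>172))&(hsv[...,1]>150)&(hsv[...,2]>80)
red[:190]=0;red[:,:245]=0;red[210:]=0;red[:,272:]=0
p=W[red];print(len(p),p.mean(0).round(1),p[:,0].min(),p[:,0].max(),np.median(p,0))
c=p[:,:2].mean(0);e=np.linalg.svd(p[:,:2]-c)[2];print(e[0],np.percentile((p[:,:2]-c)@e[0],[0,5,95,100]))
i=camera_info("side");f=210/np.tan(np.radians(i["vertical_fov"])/2);M=R.from_euler('xyz',i["attitude"]).as_matrix()
for q in([415.5,57.2,102.5],[446.4,18.3,125],[530,51.8,125],[420.6,3,125],[479,29,125]):
    x=M.T@(np.array(q)-i["origin"]);print(q,((x[0]/x[2]*f+i["cx"]-180)*4).round(),((x[1]/x[2]*f+i["cy"]-150)*4).round())
E
```

```text
76 [454.4  12.2 126.3] 424.25410218339096 480.59998084426536 [455.09581667  11.80058111 125.74769004]
[-0.89808413 -0.43982371] [-29.99716013 -27.24380578  30.31180891  32.46756124]
[415.5, 57.2, 102.5] 264.0 204.0
[446.4, 18.3, 125] 304.0 203.0
[530, 51.8, 125] 409.0 175.0
[420.6, 3, 125] 271.0 215.0
[479, 29, 125] 346.0 193.0
```

Scaled: 28 mm / 400 = 0.07, 15 mm / 400 = 0.0375, 0.01 rad / 4 = 0.0025.

```bash
python3 steer.py '[[[0, 0.0375, -0.005], 0.0025, 0], [[0, 0.07, -0.005], 0.0025, 0], [[0, 0.07, -0.005], 0.0025, 0], [[0, 0.07, -0.005], 0.0025, 0]]'
python3 steer.py '[[[0, 0.0075, 0], 0, 0], [[0, 0.015, 0], 0, 0], [[0, 0.015, 0], 0, 0]]'
python3 steer.py '[[[0, 0.0075, 0], 0, 0], [[0, 0.015, 0], 0, 0], [[0, 0.015, 0], 0, 0]]'
python3 go.py 452.2 9 105 0.666
```

```text
t: 2.53
eef_pos: [435.4, 34.5, 108.6]
tcp_rot: [3.14, -0.001, 0.661]
ft_force: [-0.0, -0.0, -0.1]
opening: 0.003
grip_force: 0.0
t: 2.78
eef_pos: [438.7, 30.0, 107.8]
tcp_rot: [3.141, -0.0, 0.662]
ft_force: [-0.3, 0.4, -0.3]
opening: 0.007
grip_force: 0.0
t: 3.03
eef_pos: [442.2, 25.2, 107.6]
tcp_rot: [-3.141, 0.0, 0.662]
ft_force: [-0.3, 1.4, 0.7]
opening: 0.004
grip_force: 0.3
t 3.03 d tool [-2.1 18.9  2.6] turn -0.004 f [-0.3  1.4  0.7] [-0.09  0.4   2.11  0.    0.63  0.82]
```

Scaled: 4 mm / 400 = 0.01, 2 mm / 400 = 0.005.

```bash
for i in 1; do python3 steer.py '[[[0, 0.005, 0], 0, 0], [[0, 0.01, 0], 0, 0], [[0, 0.01, 0], 0, 0]]'; python3 go.py 452.2 9 105 0.666
python3 steer.py '[[[0, 0.005, 0], 0, 0], [[0, 0.01, 0], 0, 0], [[0, 0.01, 0], 0, 0]]'; python3 go.py 452.2 9 105 0.666
python3 steer.py '[[[0, 0.005, 0], 0, 0], [[0, 0.01, 0], 0, 0], [[0, 0.01, 0], 0, 0]]'; python3 go.py 452.2 9 105 0.666; done
```

```text
t: 3.28
eef_pos: [444.1, 22.2, 107.4]
tcp_rot: [-3.14, 0.001, 0.662]
ft_force: [-4.0, 1.9, 1.0]
opening: 0.003
grip_force: 2.0
t 3.28 d tool [-1.8 15.4  2.4] turn -0.004 f [-4.   1.9  1. ] [-0.1   0.41  2.1   0.    0.64  0.81]
t: 3.53
eef_pos: [446.5, 19.1, 107.4]
tcp_rot: [-3.14, 0.001, 0.662]
ft_force: [-4.2, 2.4, 0.1]
opening: 0.006
grip_force: 2.3
t 3.53 d tool [-1.7 11.5  2.4] turn -0.004 f [-4.2  2.4  0.1] [-0.11  0.41  2.1   0.    0.64  0.8 ]
t: 3.78
eef_pos: [448.6, 16.0, 107.3]
tcp_rot: [-3.14, 0.002, 0.662]
ft_force: [-5.3, 3.3, -0.0]
opening: 0.006
grip_force: 2.8
t 3.78 d tool [-1.5  7.8  2.3] turn -0.004 f [-5.3  3.3 -0. ] [-0.11  0.41  2.09  0.    0.64  0.8 ]
```

Scaled: 4 mm / 400 = 0.01, 2 mm / 400 = 0.005.

```bash
python3 steer.py '[[[0, 0.005, 0], 0, 0], [[0, 0.01, 0], 0, 0], [[0, 0.01, 0], 0, 0]]'; python3 go.py 452.2 9 105 0.666
python3 steer.py '[[[0, 0.005, 0], 0, 0], [[0, 0.0075, 0], 0, 0], [[0, 0.0075, 0], 0, 0]]'; python3 go.py 452.2 9 105 0.666
python3 steer.py '[[[0, 0.0025, 0], 0, 0], [[0, 0.0025, 0], 0, 0], [[0, 0.0025, 0], 0, 0]]'; python3 go.py 452.2 9 105 0.666
```

```text
t: 4.03
eef_pos: [450.8, 12.9, 107.3]
tcp_rot: [-3.139, 0.002, 0.662]
ft_force: [-6.3, 3.9, 0.8]
opening: 0.001
grip_force: 3.2
t 4.03 d tool [-1.3  4.   2.3] turn -0.004 f [-6.3  3.9  0.8] [-0.12  0.41  2.09  0.    0.64  0.79]
t: 4.28
eef_pos: [452.3, 10.7, 107.2]
tcp_rot: [-3.139, 0.002, 0.662]
ft_force: [-7.2, 2.8, 1.8]
opening: 0.007
grip_force: 3.5
t 4.28 d tool [-1.1  1.2  2.2] turn -0.004 f [-7.2  2.8  1.8] [-0.12  0.41  2.08  0.    0.65  0.79]
t: 4.53
eef_pos: [452.8, 10.0, 107.2]
tcp_rot: [-3.139, 0.003, 0.662]
ft_force: [-8.3, 3.3, 1.3]
opening: 0.003
grip_force: 3.6
t 4.53 d tool [-1.   0.4  2.2] turn -0.004 f [-8.3  3.3  1.3] [-0.12  0.42  2.08  0.    0.65  0.78]
```

Scaled: 1 mm / 400 = 0.0025.

```bash
python3 steer.py '[[[0, 0.0025, 0], 0, 0], [[0, 0.0025, 0], 0, 0], [[0, 0.0025, 0], 0, 0]]'; python3 go.py 452.2 9 105 0.666
python3 steer.py '[[[0, 0.0025, 0], 0, 0], [[0, 0.0025, 0], 0, 0], [[0, 0.0025, 0], 0, 0]]'; python3 go.py 452.2 9 105 0.666
```

```text
t: 4.78
eef_pos: [453.3, 9.2, 107.2]
tcp_rot: [-3.139, 0.003, 0.662]
ft_force: [-8.0, 2.4, 2.8]
opening: 0.002
grip_force: 3.8
t 4.78 d tool [-1.  -0.5  2.2] turn -0.004 f [-8.   2.4  2.8] [-0.13  0.42  2.08  0.    0.65  0.78]
t: 5.03
eef_pos: [453.8, 8.4, 107.2]
tcp_rot: [-3.138, 0.003, 0.662]
ft_force: [-9.3, 2.9, 2.1]
opening: 0.005
grip_force: 3.9
t 5.03 d tool [-0.9 -1.4  2.2] turn -0.004 f [-9.3  2.9  2.1] [-0.13  0.42  2.08  0.    0.65  0.78]
```

Scaled: 1 mm / 400 = 0.0025.

```bash
python3 steer.py '[[[0, 0.0025, 0], 0, 0], [[0, 0.0025, 0], 0, 0], [[0, 0.0025, 0], 0, 0]]'; python3 go.py 452.2 9 105 0.666
```

```text
t: 5.28
eef_pos: [454.3, 7.6, 107.2]
tcp_rot: [-3.138, 0.003, 0.662]
ft_force: [-9.1, 2.1, 2.6]
opening: 0.003
grip_force: 4.1
t 5.28 d tool [-0.8 -2.4  2.2] turn -0.004 f [-9.1  2.1  2.6] [-0.13  0.42  2.08  0.    0.65  0.78]
```

Scaled: 1 mm / 400 = 0.0025.

```bash
python3 steer.py '[[[0, 0.0025, 0], 0, 0], [[0, 0.0025, 0], 0, 0], [[0, 0.0025, 0], 0, 0]]'; python3 go.py 452.2 9 105 0.666
python3 steer.py '[[[0, 0.0025, 0], 0, 0], [[0, 0.0025, 0], 0, 0], [[0, 0.0025, 0], 0, 0]]'; python3 go.py 452.2 9 105 0.666
```

```text
t: 5.53
eef_pos: [454.9, 6.9, 107.2]
tcp_rot: [-3.138, 0.003, 0.662]
ft_force: [-9.3, 3.2, 2.1]
opening: 0.006
grip_force: 4.3
t 5.53 d tool [-0.8 -3.3  2.2] turn -0.004 f [-9.3  3.2  2.1] [-0.13  0.42  2.08  0.    0.65  0.78]
t: 5.78
eef_pos: [455.4, 6.1, 107.2]
tcp_rot: [-3.138, 0.003, 0.662]
ft_force: [-9.7, 3.8, 2.4]
opening: 0.001
grip_force: 4.6
t 5.78 d tool [-0.7 -4.2  2.2] turn -0.004 f [-9.7  3.8  2.4] [-0.13  0.42  2.08  0.    0.65  0.78]
```

```bash
python3 - <<'E'
from h import *
im,d,W=cam("top"); np.savez("top2.npz",im=im,d=d,W=W)
im2,_,_=cam("side")
a=cv2.resize(im[170:260,240:330],None,fx=4.4,fy=4.4,interpolation=cv2.INTER_CUBIC)
b=cv2.resize(im2[160:250,215:305],None,fx=4.4,fy=4.4,interpolation=cv2.INTER_CUBIC)
cv2.imwrite("pics/p2.png",np.hstack([a,b])[:,:,::-1])
E
```

```text
(no output)
```

View pics/p2.png

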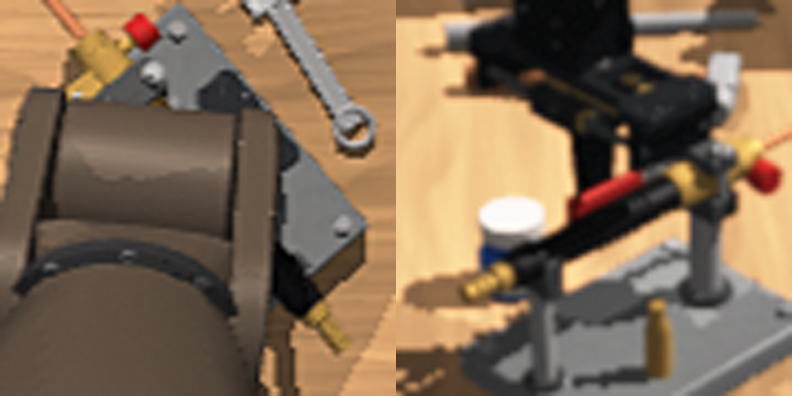

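The arm hides the top view. In the side view the finger (px ~595,170) is behind the sleeve (570,210)–(640,180), which is nearly in, and there has been no force jump yet. I'll continue gently.

Scaled: 1 mm / 400 = 0.0025.

```bash
python3 steer.py '[[[0, 0.0025, 0], 0, 0], [[0, 0.0025, 0], 0, 0], [[0, 0.0025, 0], 0, 0]]'; python3 go.py 452.2 9 105 0.666
python3 steer.py '[[[0, 0.0025, 0], 0, 0], [[0, 0.0025, 0], 0, 0], [[0, 0.0025, 0], 0, 0]]'; python3 go.py 452.2 9 105 0.666
```

```text
t: 6.13
eef_pos: [455.9, 5.4, 107.2]
tcp_rot: [-3.138, 0.003, 0.662]
ft_force: [-10.1, 4.4, 2.8]
opening: 0.006
grip_force: 5.0
t 6.13 d tool [-0.7 -5.1  2.2] turn -0.004 f [-10.1   4.4   2.8] [-0.13  0.42  2.07  0.    0.65  0.78]
t: 6.38
eef_pos: [455.9, 5.2, 107.1]
tcp_rot: [-3.136, 0.004, 0.662]
ft_force: [-10.9, 9.5, 4.7]
opening: 0.007
grip_force: 7.9
t 6.38 d tool [-0.6 -5.3  2.1] turn -0.004 f [-10.9   9.5   4.7] [-0.13  0.42  2.07  0.    0.65  0.77]
```

Stop reached: the force jumped from 9.7 to 14 N with no further motion. Now I'll release it fully and check.

Scaled: -38 mm / 400 = -0.095, -26 mm / 400 = -0.065.

```bash
python3 steer.py '[[[0, -0.02, 0], 0, 0], [[0, -0.04, 0], 0, 0], [[0, -0.065, 0], 0, 0], [[0, -0.095, 0], 0, 0], [[0, -0.095, 0], 0, 0]]'
python3 steer.py '[[[0.0075, 0, 0], 0, 0], [[0.015, 0, 0], 0, 0], [[0.015, 0, 0], 0, 0], [[0.015, 0, 0], 0, 0], [[0.015, 0, 0], 0, 0]]'
python3 go.py 455.9 5.2 107 0.666
python3 - <<'E'
from h import *
im,d,W=cam("side"); hsv=cv2.cvtColor(im,cv2.COLOR_RGB2HSV).astype(int)
def m(im):
    hsv=cv2.cvtColor(im,cv2.COLOR_RGB2HSV).astype(int)
    red=((hsv[...,0]<6)|(hsv[...,0]>172))&(hsv[...,1]>150)&(hsv[...,2]>80)
    red[:190]=0;red[:,:245]=0;red[210:]=0;red[:,272:]=0
    return red
for k,w,i in(("before",np.load("side1.npz")["W"],np.load("side1.npz")["im"]),("now",W,im)):
    p=w[m(i)]; print(k,len(p),p.mean(0).round(1),np.argwhere(m(i)).mean(0).round(2))
cv2.imwrite("pics/s3.png",cv2.resize(im[150:270,180:340],None,fx=4,fy=4,interpolation=cv2.INTER_CUBIC)[:,:,::-1])
# stand shift check
a=np.load("side1.npz")["im"]; df=cv2.absdiff(a,im).max(2)[215:262,225:320]; print("base diff px",(df>40).sum())
E
```

```text
t: 6.8
eef_pos: [434.3, 35.2, 107.7]
tcp_rot: [-3.141, 0.0, 0.663]
ft_force: [0.1, 0.3, 0.3]
opening: 0.005
grip_force: 0.0
t: 7.22
eef_pos: [440.3, 37.6, 107.6]
tcp_rot: [3.142, -0.0, 0.662]
ft_force: [-0.7, 0.2, -0.1]
opening: 0.004
grip_force: 0.0
t 7.22 d tool [-7.6 35.2  0.6] turn -0.004 f [-0.7  0.2 -0.1] [-0.06  0.4   2.11  0.    0.63  0.84]
before 76 [454.4  12.2 126.3] [201.13 258.74]
now 80 [454.4  12.3 127.3] [200.85 258.74]
base diff px 3
```

View pics/s3.png

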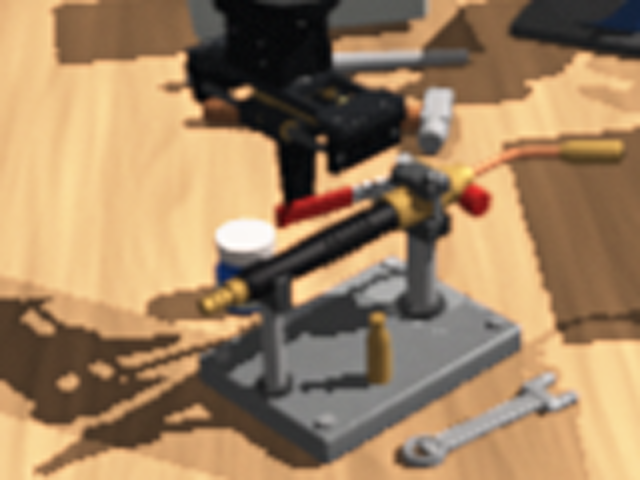

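The lever is back at its rest position (same pixels, 258.7,201) and the stand has not moved. Second push, 6 mm nearer the pad point.

Scaled: 22 mm / 400 = 0.055, 19 mm / 400 = 0.0475.

```bash
python3 steer.py '[[[0, 0.015, 0], 0, 0], [[0, 0.0275, 0], 0, 0], [[0, 0.0375, 0], 0, 0], [[0, 0.0475, 0], 0, 0], [[0, 0.055, 0], 0, 0]]'
python3 steer.py '[[[0, 0.0075, 0], 0, 0], [[0, 0.015, 0], 0, 0], [[0, 0.0225, 0], 0, 0], [[0, 0.03, 0], 0, 0], [[0, 0.03, 0], 0, 0]]'
python3 steer.py '[[[0, 0.0025, 0], 0, 0], [[0, 0.005, 0], 0, 0], [[0, 0.005, 0], 0, 0]]'
python3 go.py 455.9 5.2 107 0.666
```

```text
t: 7.68
eef_pos: [452.8, 20.2, 107.3]
tcp_rot: [-3.139, 0.002, 0.661]
ft_force: [-6.4, 3.1, 0.5]
opening: 0.004
grip_force: 2.8
t: 8.1
eef_pos: [459.1, 10.8, 107.1]
tcp_rot: [-3.138, 0.004, 0.661]
ft_force: [-9.4, 4.1, 2.0]
opening: 0.006
grip_force: 4.5
t: 8.35
eef_pos: [460.0, 9.5, 107.1]
tcp_rot: [-3.137, 0.004, 0.661]
ft_force: [-10.2, 4.8, 5.0]
opening: 0.005
grip_force: 5.0
t 8.35 d tool [-5.9  0.9  0.1] turn -0.005 f [-10.2   4.8   5. ] [-0.12  0.42  2.06  0.    0.66  0.79]
```

Scaled: 1 mm / 400 = 0.0025.

```bash
python3 steer.py '[[[0, 0.0025, 0], 0, 0], [[0, 0.0025, 0], 0, 0], [[0, 0.0025, 0], 0, 0]]'; python3 go.py 455.9 5.2 107 0.666
python3 steer.py '[[[0, 0.0015, 0], 0, 0], [[0, 0.0015, 0], 0, 0], [[0, 0.0015, 0], 0, 0]]'; python3 go.py 455.9 5.2 107 0.666
```

```text
t: 8.6
eef_pos: [460.4, 9.0, 107.1]
tcp_rot: [-3.137, 0.004, 0.662]
ft_force: [-10.7, 4.3, 3.7]
opening: -0.0
grip_force: 5.6
t 8.6 d tool [-5.8  0.2  0.1] turn -0.004 f [-10.7   4.3   3.7] [-0.12  0.42  2.06  0.    0.66  0.78]
t: 8.85
eef_pos: [460.4, 8.8, 107.0]
tcp_rot: [-3.136, 0.004, 0.662]
ft_force: [-11.3, 8.6, 4.3]
opening: 0.006
grip_force: 7.3
t 8.85 d tool [-5.8  0.1  0.1] turn -0.004 f [-11.3   8.6   4.3] [-0.12  0.42  2.06  0.    0.66  0.78]
```

```bash
python3 steer.py '[[[0, 0, 0], 0, 0], [[0, 0, 0], 0, 0], [[0, 0, 0], 0, 0], [[0, 0, 0], 0, 0], [[0, 0, 0], 0, 0]]'
python3 - <<'E'
from h import *
im,d,W=cam("side"); a=np.load("side1.npz")["im"]; print("base diff px",(cv2.absdiff(a,im).max(2)[215:262,225:320]>40).sum())
cv2.imwrite("pics/s4.png",cv2.resize(im[150:270,180:340],None,fx=4,fy=4,interpolation=cv2.INTER_CUBIC)[:,:,::-1])
E
```

```text
t: 9.27
eef_pos: [460.4, 8.8, 107.0]
tcp_rot: [-3.136, 0.004, 0.662]
ft_force: [-12.7, 8.3, 4.6]
opening: 0.003
grip_force: 7.3
base diff px 59
```

View pics/s4.png

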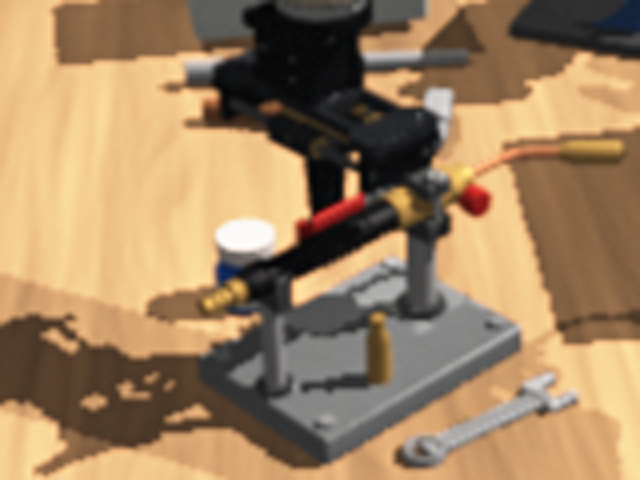

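The lever (px (300,230)–(365,200)) lies parallel to the handle at its stop, and the stand's edges are unchanged, with only shadows differing.

```bash
python3 -c "
from cell import env, probe_bus, read_camera, camera_info
print(env.job_done())"
```

```text
the job is handed in; nothing more can be done
None
```

The fuel lever was pushed in to its stop, let spring fully back to rest, then pushed to the stop again, where the closed fingers hold it at about 14 N; the stand showed no visible shift.

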